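# Sweep the vial caps onto the waste flap and hold the drop lever down

## Task

Take the blue scraper by its upright grip and use it to sweep all five loose vial caps along the steel deck of the yellow waste bin onto the closed red flap at the deck's end, never touching the caps with the gripper. Then stand or lay the scraper back on the table and, with the gripper itself, press the green spring lever all the way down so that the flap drops every cap into the bin. Finish still holding the lever down, as it springs back when let go; leave the white bottle, the amber jar and the glove carton where they are.

Things in the scene. Friction and masses are not known exactly. Their poses are not given: they have to be found in the camera images.
- bin: yellow waste bin fixed to the table, turned up to 0.25 rad; origin: centre of its underside. 182 mm (x) by 281 mm (y), hollow, clear window on the +x side. Its side walls run along y, 145 mm high, 170 mm apart inside; between them at z = 125 mm a flat steel deck runs from y = -140 (open end, no wall) to +50, then flush the red flap from y = +51 to +131, then an end wall 145 mm high at +135
- flap (a joint): angle of the red flap (164 mm wide, 79 mm long) and the green lever, one rigid part on one hinge: 0 closed and level with the deck, 1.3 rad fully open at the stop (lever fully down). A spring always shuts it: 0.35 N m closed, 0.68 N m open, i.e. 6 to 14 N straight down on the lever pad. The caps' weight does not open it
- flap_hinge (a point): middle of the flap's hinge line, at bin x = 0, y = 50, z = 125 mm; the hinge runs along the bin's x, the flap's free (+y) edge swings down.
- lever_tip (a point): middle of the tip edge, on the upper face, of the green lever plate: 32 mm wide, 90 mm long from the hinge line, 6 mm thick, black rubber pad on top, outside the bin's -x wall with its middle line at bin x = -130 mm (23 mm gap to the wall). At flap 0 the plate rises from the hinge at 35 degrees towards bin +y (tip 52 mm above the hinge); at flap 1.3 it points 39 degrees below level
- lever_pad (a point): where to press: on the lever's upper face, 61 mm from the hinge. At rest 50 mm from the hinge line towards bin +y and 160 mm above the table (35 mm above the hinge). Closed fingertips pressed straight down there carry the lever all the way, sliding a little along the plate; at the stop the plate on that vertical is about 85 mm above the table
- scraper: blue hand scraper standing upright on the table on its foot, 170 to 290 g; origin at the centre of the underside. Foot 150 mm (its x) by 30 mm (its y), 36 mm high, with a black rubber lower edge; it sweeps along its y. Upright grip 40 mm (x) by 26 mm (y) from 36 to 120 mm height: pinch it across the 26 mm from above. It starts turned up to 0.5 rad.
- cap0: loose vial cap, a chunky disc (dark blue) with a silver dot on top, 26 mm diameter, 16 mm high, 10 to 18 g; origin at the centre of its underside. It starts flat on the bin's steel deck.
- cap1: loose vial cap, a chunky disc (orange) with a silver dot on top, 26 mm diameter, 16 mm high, 10 to 18 g; origin at the centre of its underside. It starts flat on the bin's steel deck.
- cap2: loose vial cap, a chunky disc (green) with a silver dot on top, 26 mm diameter, 16 mm high, 10 to 18 g; origin at the centre of its underside. It starts flat on the bin's steel deck.
- cap3: loose vial cap, a chunky disc (white) with a silver dot on top, 26 mm diameter, 16 mm high, 10 to 18 g; origin at the centre of its underside. It starts flat on the bin's steel deck.
- cap4: loose vial cap, a chunky disc (black) with a silver dot on top, 26 mm diameter, 16 mm high, 10 to 18 g; origin at the centre of its underside. It starts flat on the bin's steel deck.
- spray: bystander: white bottle with a narrow neck and grey cap, 60 mm diameter, 170 mm high; origin at the centre of its underside.
- vial_jar: bystander: amber jar with a white cap, 50 mm diameter, 75 mm high; origin at the centre of its underside.
- glove_box: bystander: blue glove carton, 120 by 220 by 70 mm high; origin at the centre of its underside.

How it is judged (in metres and radians):
On the way:
1. all five caps swept past the deck's end onto the flap (or already dropped into the bin) ((y of cap0 in the frame of bin between 0.052 and 0.136 m or z of cap0 in the frame of bin below 0.08 m) and (y of cap1 in the frame of bin between 0.052 and 0.136 m or z of cap1 in the frame of bin below 0.08 m) and (y of cap2 in the frame of bin between 0.052 and 0.136 m or z of cap2 in the frame of bin below 0.08 m) and (y of cap3 in the frame of bin between 0.052 and 0.136 m or z of cap3 in the frame of bin below 0.08 m) and (y of cap4 in the frame of bin between 0.052 and 0.136 m or z of cap4 in the frame of bin below 0.08 m) and x of cap0 in the frame of bin between -0.087 and 0.087 m and x of cap1 in the frame of bin between -0.087 and 0.087 m and x of cap2 in the frame of bin between -0.087 and 0.087 m and x of cap3 in the frame of bin between -0.087 and 0.087 m and x of cap4 in the frame of bin between -0.087 and 0.087 m), for 0.2 s.
At the end, for the whole second after the job is handed in: every cap lies inside the bin, below the flap (under 75 mm above its underside); the flap stands open by more than 1.1 rad of its 1.3 because the gripper's fingers press the lever with more than 2 N; the scraper is at rest on the table (its origin under 60 mm high), not held and not on the lever (z of cap0 in the frame of bin between -0.01 and 0.075 m and x of cap0 in the frame of bin between -0.087 and 0.087 m and y of cap0 in the frame of bin between -0.137 and 0.137 m and z of cap1 in the frame of bin between -0.01 and 0.075 m and x of cap1 in the frame of bin between -0.087 and 0.087 m and y of cap1 in the frame of bin between -0.137 and 0.137 m and z of cap2 in the frame of bin between -0.01 and 0.075 m and x of cap2 in the frame of bin between -0.087 and 0.087 m and y of cap2 in the frame of bin between -0.137 and 0.137 m and z of cap3 in the frame of bin between -0.01 and 0.075 m and x of cap3 in the frame of bin between -0.087 and 0.087 m and y of cap3 in the frame of bin between -0.137 and 0.137 m and z of cap4 in the frame of bin between -0.01 and 0.075 m and x of cap4 in the frame of bin between -0.087 and 0.087 m and y of cap4 in the frame of bin between -0.137 and 0.137 m and value of joint flap above 1.1 rad and contact force between the fingers and flap_c1 above 2 N and contact force between the fingers and scraper below 0.3 N and contact force between scraper and flap_c1 below 0.3 N and height (world z) of scraper below 0.06 m and linear speed of scraper below 0.05 m/s); the arm keeps its last pose, push and grip.
It fails at once if the gripper's fingers touched a cap (contact force between the fingers and cap0 above 0.5 N or contact force between the fingers and cap1 above 0.5 N or contact force between the fingers and cap2 above 0.5 N or contact force between the fingers and cap3 above 0.5 N or contact force between the fingers and cap4 above 0.5 N).
It fails at once if a bystander was moved by more than 40 mm or tipped (distance of any of spray, vial_jar, glove_box from where it was at the start of the episode above 0.04 m or angle between any of spray, vial_jar, glove_box's own z axis and vertical above 0.5 rad).
It also fails if it takes over 67 s, if anything falls off the work surface, if the arm or the gripper's body presses on something with over 40 N, if the wrist force passes 120 N, or if a joint passes its speed limit or range.

## Robot

A 6-joint arm with a two-finger parallel gripper is mounted at the origin on the work surface. World frame = base frame: x ahead of the robot, y to its left, z up, the work surface at z = 0. Lengths are in m, angles in degrees, forces in N, time in s.
With the tool pointing down it reaches from about 0.4 to 0.825 m from the base axis. Payload 7 kg.
Tool frame: the origin (TCP) lies on the centre line of the jaws, within the pads' length; the fingertips stand 19 mm ahead of it and the grasp point (between the pads) is the TCP (r.tips_ahead is the distance from the TCP to the fingertips, in m); z points along the fingers, y is the line along which they close (so a half turn about z gives the same grasp; the last joint's range is limited). The gripper opens to 88 mm and grips with 3 to 60 N. Pads are 19 mm wide; open, the fingers measure 130 mm over their backs; the gripper's body (78 mm by 193 mm) begins 47 mm behind the grasp point.
Start: joints at [89.33, 20.546, 0.682, 0, -70.136, -16.507], TCP at [0.199, 0.645, 0.246] pointing down, gripper open.
Joint ranges: [-176.03, 176.03], [-82.01, 121.73], [-58.28, 71.71], [-173.87, 95.51], [-174.79, -0.11], [-173.66, 173.66]. Speed limits (degrees/s): [136.94, 136.94, 172.46, 180, 180, 180].

## Interface

Orientations are given as [roll, pitch, yaw] about the fixed x, y, z axes, in that order (R = Rz(yaw) Ry(pitch) Rx(roll)).
In Python, from plant import r, viewer, close_job gives the robot as it stands. The module is installed in compiled form; this text tells all that it offers.
- The arm moves only by the tool arm_command, never from a script. Its arguments are lists of equal length, an entry for each row: "travel": the shift along the world's x, y, z scaled (see below), a list of three; "delta_rot": the turn, a rotation vector about the world's x, y, z scaled (see below), a list of three. In form: {"travel": [[dx, dy, dz], ...], "delta_rot": [[rx, ry, rz], ...]}. A call has 1 to 20 rows; each row is the pose to reach, as a shift and turn from the pose commanded when the call began; what a row does not reach only later rows make up. The controller multiplies each number of a shift by 0.5 m and each number of a turn by 90 degrees. A row lasts 1/8 s, in which the tool goes at most 62.5 mm and 10.7 degrees, less where a joint would pass 70% of its speed; a pose out of reach is approached as far as the arm can. A call with a number of a shift or a turn outside -1 to 1 is refused whole. A call with a gripper value outside its range is refused whole. "grip" is the opening, from 0 (shut) to 1 (fully open), set as the call begins (left out, the last holds). The fingers move at their own pace and stop on an object; "newtons" is the grip in N (left out, the last holds). Time passes only in rows, so rows that repeat a pose let the fingers close. It gives the time, the measured TCP pose, the force, the opening and the grip force at its end, in the units of the state.
- r.get_state(): the state, without advancing time (a new reading comes with each control period).
- viewer.capture(name): name is "side" or "top" or "wrist"; returns a dict with "img" (480x640x3 uint8, red, green, blue), "camera_matrix" (3x3 intrinsics, pixels), "distortion" ([k1, k2, p1, p2, k3] as OpenCV has them; the pictures are not rectified), "R" (3x3) and "t" (3): a world point X has camera coordinates R X + t; the wrist camera has in their place "mount" (4x4, takes a point from camera to tool coordinates, whose origin is the TCP and whose axes are the flange's). Camera axes: x right, y down, z forward; pixel columns grow to the right and rows downward; lengths in m; the calibration is good to about 2 mm. A picture is of the moment at which its call begins: read the wrist's pose just before it. There is no depth.
- close_job(): hands the job in; it is judged then, once.
The state is a dict: "time_s": time; "joints": joint angles; "qd": joint speeds; "joint_torque": joint torques, N m; "tcp_pos": TCP position; "eef_rot": TCP orientation; "contact_force": force on the tool from outside, world axes, zero at the start; "moment": the same for the moment, N m; "gripper_width": finger opening in m; "gripper_force": force on a finger pad.
Only numpy, scipy, OpenCV 4.12 (cv2) and the standard library are available. Lean on these libraries where they do the work, as an engineer would, in place of code of your own. Each camera call takes 0.05 s, during which the arm holds its last target. There are 200 camera calls.

## Working session

There is one attempt and no reset: what is moved stays moved. The work goes in short steps, Python scripts to look and compute and a tool call to move; the robot and the scene stay as the last step left them, time stands still between calls to the robot, and variables do not carry over. Pictures are saved under pics/ and viewed, at most 10 in all, crops included, and the job is handed in when it is done.

Besides the shell and the picture viewer there is one more tool, called after "Call:" as name(argument=value, ...) on one line, values as JSON. arm_command: Moves the arm, as the interface text tells. Shifts and turns lie within -1 to 1; 1 stands for 0.5 m of shift or 90 degrees of turn. Its arguments: {"type":"object","properties":{"travel":{"type":"array"},"delta_rot":{"type":"array"},"grip":{"type":"number"},"newtons":{"type":"number"}},"required":["travel","delta_rot"]}

```bash
mkdir -p pics; python3 - <<'E'
from plant import r, viewer
import cv2, numpy as np
s=r.get_state(); print({k:np.round(v,3) for k,v in s.items()}, r.tips_ahead)
for n in ["top","side","wrist"]:
    d=viewer.capture(n); cv2.imwrite(f"pics/{n}0.png",d["img"][:,:,::-1]); 
    print(n,[ (k,np.round(v,4).tolist()) for k,v in d.items() if k!="img"])
E
```

```text
{'time_s': np.float64(0.0), 'joints': array([ 8.9329e+01,  2.0591e+01,  6.3300e-01, -2.1000e-02, -7.0136e+01,
       -1.6508e+01]), 'qd': array([-0.056,  0.094,  0.108,  0.032, -0.016, -0.046]), 'joint_torque': array([-0.0000e+00, -5.8271e+01,  2.9306e+01,  6.9970e+00,  7.0000e-03,
       -0.0000e+00]), 'tcp_pos': array([0.199, 0.644, 0.245]), 'eef_rot': array([ 1.79904e+02, -8.00000e-03, -1.71850e+01]), 'contact_force': array([ 0.228, -0.419,  0.19 ]), 'moment': array([-0.03, -0.05,  0.03]), 'gripper_force': np.float64(0.0), 'gripper_width': np.float64(0.087)} 0.019
top [('camera_matrix', [[472.7833, 0.0, 317.2197], [0.0, 472.7833, 243.4995], [0.0, 0.0, 1.0]]), ('distortion', [-0.0277, 0.0, 0.0, 0.0, 0.0]), ('R', [[-0.0227, -0.9994, -0.0251], [-0.9926, 0.0255, -0.1184], [0.119, 0.0222, -0.9926]]), ('t', [0.0969, 0.5366, 1.0832])]
side [('camera_matrix', [[460.959, 0.0, 317.1012], [0.0, 460.959, 239.505], [0.0, 0.0, 1.0]]), ('distortion', [-0.0304, 0.0, 0.0, 0.0, 0.0]), ('R', [[-0.906, -0.4233, -0.0064], [-0.282, 0.6146, -0.7368], [0.3158, -0.6657, -0.6761]]), ('t', [0.5016, 0.2146, 0.9601])]
wrist [('camera_matrix', [[381.1882, 0.0, 314.4026], [0.0, 381.1882, 243.977], [0.0, 0.0, 1.0]]), ('distortion', [-0.0701, 0.0, 0.0, 0.0, 0.0]), ('mount', [[0.0006, -0.9673, -0.2536, 0.0669], [1.0, 0.0004, 0.0008, -0.0008], [-0.0007, -0.2536, 0.9673, -0.1402], [0.0, 0.0, 0.0, 1.0]])]
```

View pics/top0.png

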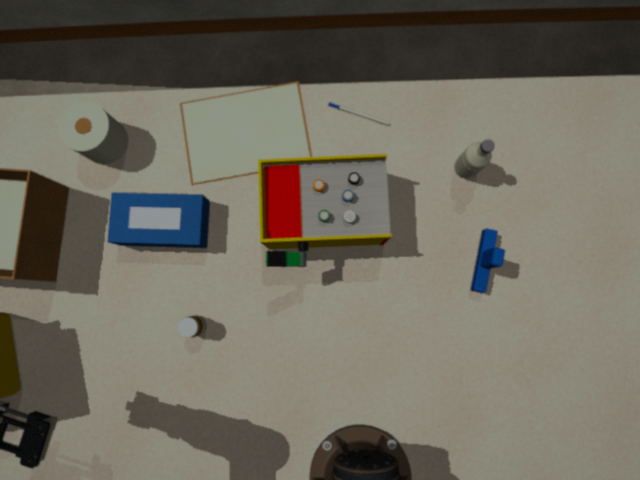

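View pics/side0.png

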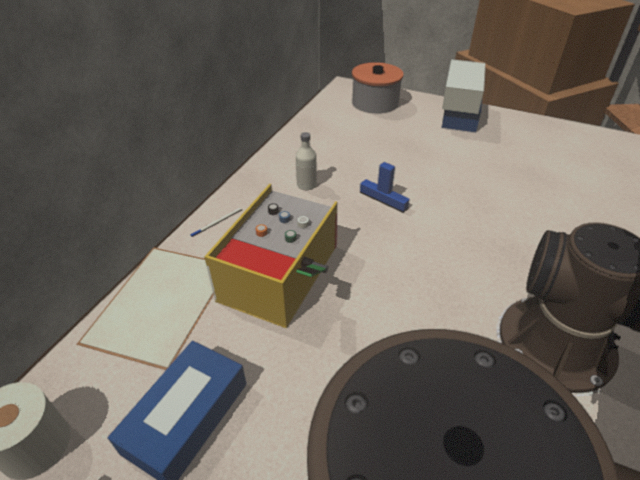

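The top view shows the bin at about (262..390, 155..243), with the flap on the left, so bin +y ≈ world +y. The lever pad is at about (278,258), the scraper at (485,260) and the bottle near (475,160). The side view agrees.

```bash
cat > h.py <<'E'
import cv2, numpy as np
from scipy.spatial.transform import Rotation as Ro
from plant import r, viewer
def grab(n):
    s=r.get_state(); d=viewer.capture(n)
    if n=="wrist":
        T=np.eye(4); T[:3,:3]=Ro.from_euler("xyz",s["eef_rot"],degrees=True).as_matrix(); T[:3,3]=s["tcp_pos"]
        M=T@d["mount"]; d["Rc"],d["c"]=M[:3,:3],M[:3,3]
    else: d["Rc"]=np.array(d["R"]).T; d["c"]=-d["Rc"]@np.array(d["t"])
    d["hsv"]=cv2.cvtColor(d["img"],cv2.COLOR_RGB2HSV); return d
def rays(d,px):
    u=cv2.undistortPoints(np.array(px,float).reshape(-1,1,2),np.array(d["camera_matrix"]),np.array(d["distortion"])).reshape(-1,2)
    return np.c_[u,np.ones(len(u))]@d["Rc"].T
def plane(d,px,z):
    v=rays(d,px); return d["c"]+v*((z-d["c"][2])/v[:,2])[:,None]
def cross(d1,p1,d2,p2):
    v=[rays(d1,[p1])[0],rays(d2,[p2])[0]]; A=np.c_[v[0],-v[1]]
    k=np.linalg.lstsq(A,d2["c"]-d1["c"],rcond=None)[0]
    a,b=d1["c"]+k[0]*v[0],d2["c"]+k[1]*v[1]; return (a+b)/2,np.linalg.norm(a-b)
def mask(d,lo,hi,box=None):
    m=cv2.inRange(d["hsv"],np.array(lo),np.array(hi))
    if box: z=np.zeros_like(m); a,b,c,e=box; z[b:e,a:c]=m[b:e,a:c]; m=z
    cs,_=cv2.findContours(m,cv2.RETR_EXTERNAL,cv2.CHAIN_APPROX_NONE)
    return m,sorted(cs,key=cv2.contourArea,reverse=True)
def rect(P): # xy points -> centre, size, yaw(deg)
    q=cv2.minAreaRect((P[:,:2]*1000).astype(np.float32)); return np.round(np.array(q[0])/1000,4),np.round(q[1],1),round(q[2],2)
E
python3 - <<'E'
from h import *
t=grab("top"); print("cam",t["c"])
for n,lo,hi,box,z in [("red",(0,150,90),(8,255,255),(250,150,400,250),.125),("yel",(22,150,60),(34,255,255),(250,150,400,250),.145),("scr",(108,150,60),(125,255,255),(460,220,520,300),.036),("grn",(45,100,60),(80,255,255),(255,245,310,275),.16)]:
    m,c=mask(t,lo,hi,box); c=c[0]; P=plane(t,c,z); print(n,cv2.contourArea(c),rect(P)); print(cv2.approxPolyDP(c,2,True).reshape(-1,2).tolist())
cv2.imwrite("pics/crop.png",cv2.resize(t["img"][140:310,245:525,::-1],None,fx=2.85,fy=2.85,interpolation=cv2.INTER_CUBIC))
E
```

```text
cam [0.40592926 0.05904492 1.14117673]
red 2330.0 (array([0.6253, 0.1528]), array([ 74.4, 162.9]), 89.45)
[[296, 164], [268, 166], [269, 237], [301, 236], [299, 170]]
yel 919.5 (array([0.6228, 0.0655]), array([185.7, 279.1]), 1.25)
[[386, 155], [259, 160], [261, 242], [264, 244], [281, 241], [390, 237], [391, 234], [266, 239], [263, 235], [262, 162]]
scr 46.5 (array([ 0.4909, -0.3103]), array([21.8, 36.1]), 75.23)
[[484, 251], [486, 257], [482, 258], [481, 266], [486, 263], [485, 260], [488, 263], [491, 261], [491, 256], [486, 256], [488, 254]]
grn 168.5 (array([0.4933, 0.1312]), array([27.2, 27.4]), 88.94)
[[287, 252], [287, 265], [300, 265], [300, 253]]
```

View pics/crop.png

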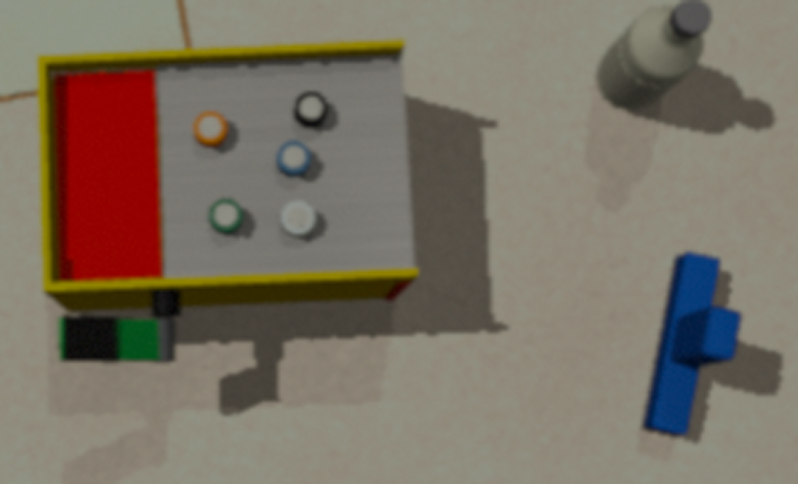

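The crop shows all five caps between the flap and the middle of the deck, with free deck at the open end. The scraper's foot runs roughly along world x and tilts a few degrees. I'll move the wrist over them for better measurements.

Call:
arm_command(travel=[[0.1, -0.14, 0.1], [0.2, -0.28, 0.2], [0.3, -0.42, 0.31], [0.4, -0.56, 0.31], [0.5, -0.69, 0.31], [0.6, -0.8, 0.31], [0.7, -0.92, 0.31], [0.7, -1, 0.31], [0.7, -1, 0.31], [0.7, -1, 0.31], [0.7, -1, 0.31], [0.7, -1, 0.31]], delta_rot=[[0, 0, 0.04], [0, 0, 0.08], [0, 0, 0.12], [0, 0, 0.16], [0, 0, 0.2], [0, 0, 0.2], [0, 0, 0.2], [0, 0, 0.2], [0, 0, 0.2], [0, 0, 0.2], [0, 0, 0.2], [0, 0, 0.2]])

```text
time_s: 1.7
tcp_pos: [0.5497, 0.1439, 0.4002]
eef_rot: [180.0, 0.0, 0.7]
contact_force: [0.9, -0.1, -0.9]
gripper_width: 0.0876
gripper_force: 0.0
```

```bash
python3 - <<'E'
from h import *
d=grab("wrist"); cv2.imwrite("pics/wA.png",d["img"][:,:,::-1]); s=r.get_state(); print(s["tcp_pos"],s["eef_rot"])
np.savez("A.npz",**{k:d[k] for k in ["img","camera_matrix","distortion","Rc","c","hsv"]})
E
```

```text
[0.54929319 0.14474749 0.40025872] [-1.79995568e+02  2.88523649e-02  7.56964620e-01]
```

Call:
arm_command(travel=[[0, -0.12, 0], [0, -0.24, 0], [0, -0.36, 0], [0, -0.48, 0], [0, -0.6, 0], [0, -0.6, 0], [0, -0.6, 0], [0, -0.6, 0]], delta_rot=[[0, 0, 0], [0, 0, 0], [0, 0, 0], [0, 0, 0], [0, 0, 0], [0, 0, 0], [0, 0, 0], [0, 0, 0]])

```text
time_s: 2.75
tcp_pos: [0.5496, -0.1534, 0.4006]
eef_rot: [-180.0, -0.0, 1.0]
contact_force: [0.5, 0.2, -0.1]
gripper_width: 0.0877
gripper_force: 0.0
```

```bash
python3 - <<'E'
from h import *
d=grab("wrist"); cv2.imwrite("pics/wB.png",d["img"][:,:,::-1]); s=r.get_state(); print(s["time_s"],s["tcp_pos"],s["eef_rot"])
np.savez("B.npz",**{k:d[k] for k in ["img","camera_matrix","distortion","Rc","c","hsv"]})
E
```

```text
2.8 [ 0.54956805 -0.15350346  0.40071391] [-1.79991755e+02 -1.75675502e-02  9.59976932e-01]
```

View pics/wA.png

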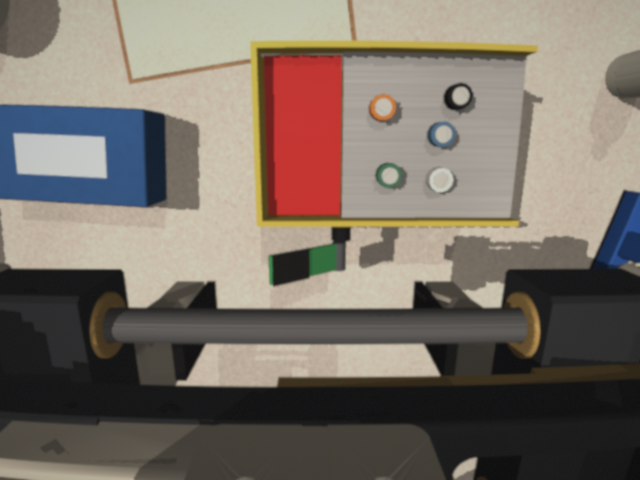

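View pics/wB.png

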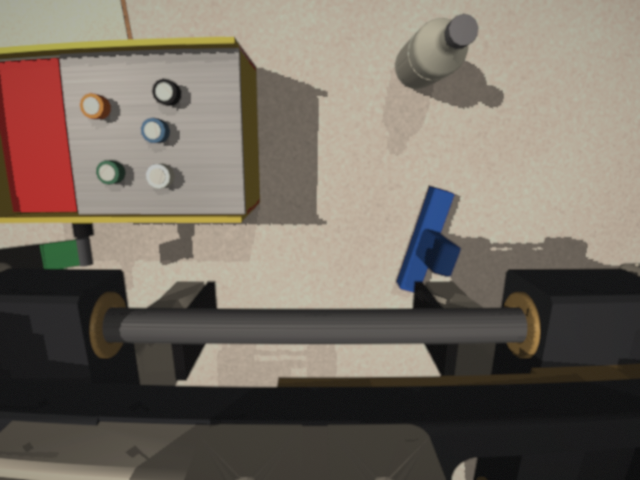

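View A shows the rim's outer corners at about (252,42), (536,47), (260,225) and (520,222). In view B the rim corners are at (236,38) and (243,221), the scraper foot runs (432,187)–(400,288), and the grip top is near (440,258).

```bash
python3 - <<'E'
from h import *
A,B=[dict(np.load(f+".npz")) for f in "AB"]
def corners(d,box):
    m,cs=mask(d,(20,120,90),(34,255,255),box); h=cv2.convexHull(np.vstack([c for c in cs if cv2.contourArea(c)>20]))
    return cv2.approxPolyDP(h,4,True).reshape(-1,2)
a=corners(A,(230,20,560,240)); b=corners(B,(0,20,250,240)); print(a.tolist(),b.tolist())
pa=a[np.argmax(a@[1,-1])],a[np.argmax(a@[1,1])]; pb=b[np.argmax(b@[1,-1])],b[np.argmax(b@[1,1])]
for p,q in zip(pa,pb): print("rim corner",cross(A,p,B,q))
print("rim rect",rect(plane(A,a,.145)), np.round(plane(A,a,.145)[:,:2],3).tolist())
m,c=mask(A,(0,150,90),(8,255,255),(250,40,360,230)); print("flap",rect(plane(A,c[0],.125)))
m,c=mask(A,(40,80,40),(85,255,255),(250,230,360,290)); print("green",cv2.approxPolyDP(c[0],2,True).reshape(-1,2).tolist())
m,c=mask(B,(105,120,40),(125,255,255),(380,170,480,310)); print("scr",cv2.approxPolyDP(c[0],2,True).reshape(-1,2).tolist())
x=B["img"][170:310,380:500,::-1]; x=cv2.convertScaleAbs(x,alpha=1.6)
cv2.imwrite("pics/scr.png",cv2.resize(x,None,fx=4,fy=4,interpolation=cv2.INTER_CUBIC))
E
```

```text
[[251, 43], [355, 40], [536, 46], [518, 224], [258, 225]] [[242, 220], [1, 222], [0, 48], [232, 37]]
rim corner (array([ 0.71694717, -0.0706824 ,  0.14625847]), np.float64(3.995565205704524e-05))
rim corner (array([ 0.53790382, -0.07590473,  0.14426236]), np.float64(0.0001716906511155009))
rim rect (array([0.626 , 0.0661]), array([180.8, 279.9]), 1.03) [[0.712, 0.208], [0.716, 0.108], [0.717, -0.071], [0.538, -0.075], [0.533, 0.204]]
flap (array([0.6231, 0.1575]), array([164.9,  79.4]), 0.82)
green [[334, 243], [309, 250], [309, 274], [335, 268]]
scr [[448, 192], [429, 189], [398, 278], [402, 288], [414, 290], [415, 283], [422, 280], [428, 266], [440, 273], [450, 273], [458, 248], [439, 234], [453, 195]]
```

View pics/scr.png

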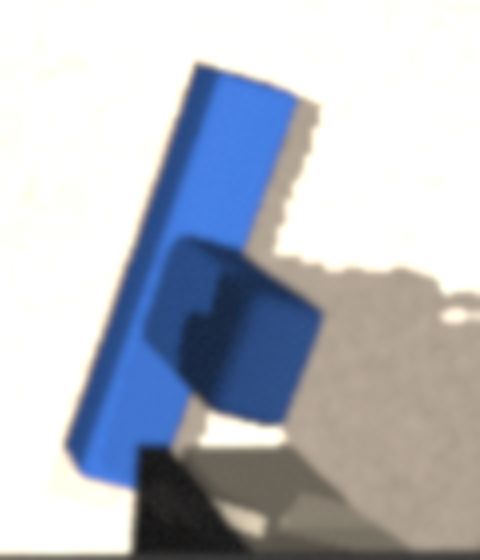

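The crop shows the grip's top face near crop (323,318), (285,422), (215,410), (255,300), and the foot's top edge from (217,78)/(297,98) to (82,470)/(135,488).

```bash
python3 - <<'E'
from h import *
B=dict(np.load("B.npz")); t=grab("top")
o=np.array([380,170])
g=o+np.array([[323,318],[285,422],[215,410],[255,300]])/4; f=o+np.array([[217,78],[297,98],[135,488],[82,470]])/4
print("grip",np.round(plane(B,g,.12),3).tolist(),rect(plane(B,g,.12)))
print("foot",np.round(plane(B,f,.036),3).tolist(),rect(plane(B,f,.036)))
print("grip height",cross(B,g.mean(0),t,[498,257.5]))
ft=np.array([[245+681/2.85,140+253/2.85],[245+719/2.85,140+259/2.85],[245+686/2.85,140+434/2.85],[245+646/2.85,140+427/2.85]])
print("foot top",np.round(plane(t,ft,.036),3).tolist(),rect(plane(t,ft,.036)))
for i in range(2):print("foot h",cross(B,f[i],t,ft[i]))
E
```

```text
grip [[0.503, -0.323, 0.12], [0.471, -0.315, 0.12], [0.474, -0.294, 0.12], [0.508, -0.302, 0.12]] (array([ 0.4886, -0.3084]), array([21.5, 34.5]), 76.26)
foot [[0.562, -0.312, 0.036], [0.556, -0.34, 0.036], [0.416, -0.296, 0.036], [0.423, -0.277, 0.036]] (array([ 0.4904, -0.3044]), array([ 28.3, 146.4]), 72.85)
grip height (array([ 0.48821947, -0.30899805,  0.11684766]), np.float64(0.0012424010687376054))
foot top [[0.563, -0.309, 0.036], [0.557, -0.34, 0.036], [0.415, -0.304, 0.036], [0.421, -0.271, 0.036]] (array([ 0.4893, -0.3057]), array([ 32.7, 148.9]), 75.71)
foot h (array([ 0.56267405, -0.30921944,  0.03954263]), np.float64(0.002756358684495623))
foot h (array([ 0.55672567, -0.33798061,  0.04076557]), np.float64(0.0003710816288896885))
```

Call:
arm_command(travel=[[-0.04, -0.1, -0.05], [-0.08, -0.2, -0.15], [-0.12, -0.305, -0.25], [-0.12, -0.305, -0.35], [-0.12, -0.305, -0.42], [-0.12, -0.305, -0.47], [-0.12, -0.305, -0.52], [-0.12, -0.305, -0.57], [-0.12, -0.305, -0.61], [-0.12, -0.305, -0.61], [-0.12, -0.305, -0.61]], delta_rot=[[0, 0, -0.06], [0, 0, -0.12], [0, 0, -0.174], [0, 0, -0.174], [0, 0, -0.174], [0, 0, -0.174], [0, 0, -0.174], [0, 0, -0.174], [0, 0, -0.174], [0, 0, -0.174], [0, 0, -0.174]])

```text
time_s: 4.22
tcp_pos: [0.4902, -0.3074, 0.0964]
eef_rot: [180.0, -0.1, -14.8]
contact_force: [0.6, -0.1, -0.6]
gripper_width: 0.0877
gripper_force: 0.0
```

Call:
arm_command(travel=[[0, 0, 0], [0, 0, 0], [0, 0, 0], [0, 0, 0], [0, 0, 0], [0, 0, 0], [0, 0, 0]], delta_rot=[[0, 0, 0], [0, 0, 0], [0, 0, 0], [0, 0, 0], [0, 0, 0], [0, 0, 0], [0, 0, 0]], grip=0, newtons=40)

```text
time_s: 5.1
tcp_pos: [0.4893, -0.3076, 0.0955]
eef_rot: [-180.0, 0.0, -14.8]
contact_force: [-0.3, -0.6, -1.4]
gripper_width: 0.026
gripper_force: 40.0
```

Gripped at 26 mm width. Next: lift, carry to the open end of the bin, align, and check.

Call:
arm_command(travel=[[0, 0, 0.08], [0, 0, 0.18], [0, 0, 0.3], [0, 0, 0.41], [0.06, 0.1, 0.41], [0.12, 0.2, 0.41], [0.18, 0.3, 0.41], [0.24, 0.4, 0.41], [0.276, 0.458, 0.41], [0.276, 0.458, 0.37], [0.276, 0.458, 0.33], [0.276, 0.458, 0.33], [0.276, 0.458, 0.33], [0.276, 0.458, 0.33]], delta_rot=[[0, 0, 0], [0, 0, 0], [0, 0, 0], [0, 0, 0.03], [0, 0, 0.07], [0, 0, 0.11], [0, 0, 0.15], [0, 0, 0.176], [0, 0, 0.176], [0, 0, 0.176], [0, 0, 0.176], [0, 0, 0.176], [0, 0, 0.176], [0, 0, 0.176]])

```text
time_s: 6.85
tcp_pos: [0.6278, -0.0788, 0.2616]
eef_rot: [-180.0, -0.1, 1.0]
contact_force: [-0.1, -0.5, -2.5]
gripper_width: 0.0259
gripper_force: 40.0
```

```bash
python3 - <<'E'
from h import *
s=r.get_state(); print(s["tcp_pos"],s["eef_rot"],s["gripper_width"])
w=grab("wrist"); t=grab("top"); q=grab("side")
a=w["img"]; b=cv2.resize(t["img"][140:260,245:405],(640,480),interpolation=cv2.INTER_CUBIC); c=cv2.resize(q["img"][170:330,200:413],(640,480))
cv2.imwrite("pics/pre.png",cv2.resize(np.vstack([np.hstack([a,b]),np.hstack([c,0*c])]),(800,600))[:,:,::-1])
np.savez("C.npz",**{k:w[k] for k in ["img","camera_matrix","distortion","Rc","c","hsv"]})
E
```

```text
[ 0.62775999 -0.0788189   0.26162764] [-1.79998677e+02 -8.96471368e-02  9.89269004e-01] 0.02587542462873962
```

View pics/pre.png

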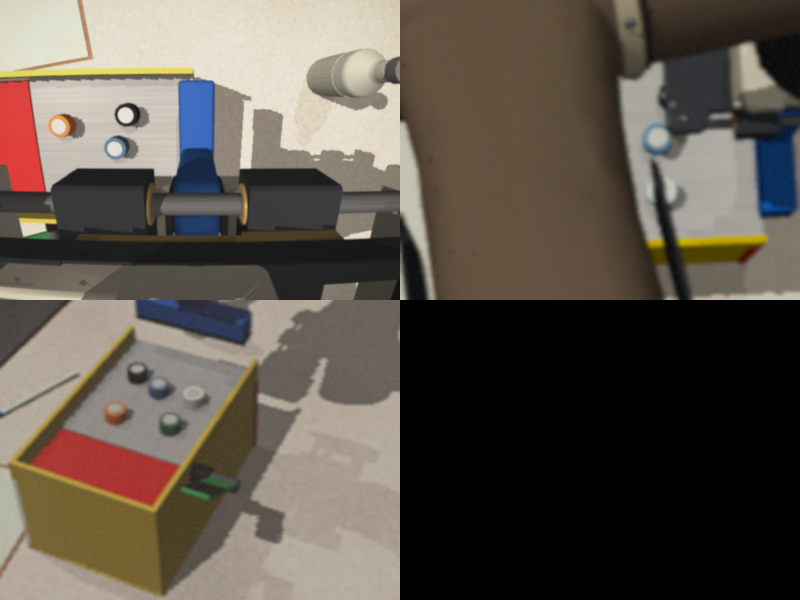

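The foot hangs square over the open end, and its far end in the wrist image is at about (180..214, 81)×1.6. I'll measure the in-hand offset and yaw.

```bash
python3 - <<'E'
from h import *
C=dict(np.load("C.npz"))
m,c=mask(C,(105,120,120),(125,255,255),(270,110,360,250)); c=c[0].reshape(-1,2)
P=plane(C,c,.202); k=(c[:,1]<225)
print(cv2.approxPolyDP(c,2,True).reshape(-1,2).tolist(), rect(P[k]), "xmax",P[:,0].max())
for sgn in (1,-1):
    L=[]
    for row in range(145,220,5):
        xs=c[c[:,1]==row]; L.append(xs[np.argmax(sgn*xs[:,0])])
    Q=plane(C,L,.202); f=np.polyfit(Q[:,0],Q[:,1],1); print("edge yaw",np.degrees(np.arctan(f[0])),"y at .66",np.polyval(f,.66))
E
```

```text
[[338, 130], [297, 129], [289, 130], [286, 134], [289, 247], [298, 237], [340, 237], [342, 135]] (array([ 0.6782, -0.0769]), array([49. , 28.6]), 1.07) xmax 0.7028383512119241
edge yaw 1.9403973636600906 y at .66 -0.09147246438019879
edge yaw 0.8437933669021712 y at .66 -0.06313603960311213
```

Call:
arm_command(travel=[[0, 0, -0.03], [0, 0, -0.06], [0, 0, -0.078], [0, 0, -0.078], [0, 0.02, -0.078], [-0.001, 0.04, -0.078], [-0.001, 0.06, -0.078], [-0.001, 0.08, -0.078], [-0.002, 0.1, -0.078], [-0.002, 0.12, -0.078], [-0.002, 0.14, -0.078], [-0.003, 0.16, -0.078], [-0.003, 0.18, -0.078], [-0.003, 0.19, -0.078], [-0.003, 0.2, -0.078], [-0.003, 0.2, -0.078]], delta_rot=[[0, 0, 0], [0, 0, 0], [0, 0, 0], [0, 0, 0], [0, 0, 0], [0, 0, 0], [0, 0, 0], [0, 0, 0], [0, 0, 0], [0, 0, 0], [0, 0, 0], [0, 0, 0], [0, 0, 0], [0, 0, 0], [0, 0, 0], [0, 0, 0]])

```text
time_s: 9.0
tcp_pos: [0.6259, 0.0216, 0.2215]
eef_rot: [-180.0, -0.0, 1.0]
contact_force: [-0.9, -0.7, -2.8]
gripper_width: 0.0258
gripper_force: 40.0
```

Call:
arm_command(travel=[[0, 0.015, 0], [0, 0.03, 0], [0, 0.045, 0], [-0.001, 0.06, 0], [-0.001, 0.075, 0], [-0.002, 0.09, 0], [-0.002, 0.105, 0], [-0.003, 0.12, 0], [-0.003, 0.135, 0], [-0.003, 0.15, 0], [-0.004, 0.165, 0], [-0.004, 0.18, 0], [-0.004, 0.19, 0], [-0.004, 0.19, 0], [-0.004, 0.19, 0]], delta_rot=[[0, 0, 0], [0, 0, 0], [0, 0, 0], [0, 0, 0], [0, 0, 0], [0, 0, 0], [0, 0, 0], [0, 0, 0], [0, 0, 0], [0, 0, 0], [0, 0, 0], [0, 0, 0], [0, 0, 0], [0, 0, 0], [0, 0, 0]])

```text
time_s: 10.88
tcp_pos: [0.6238, 0.1163, 0.2215]
eef_rot: [-180.0, 0.0, 1.0]
contact_force: [-0.3, 0.2, -3.1]
gripper_width: 0.0258
gripper_force: 40.0
```

```bash
python3 - <<'E'
from h import *
w=grab("wrist"); q=grab("side")
cv2.imwrite("pics/swept.png",cv2.resize(np.hstack([w["img"],cv2.resize(q["img"][170:330,200:413],(640,480))]),(800,300))[:,:,::-1])
E
```

```text
(no output)
```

View pics/swept.png

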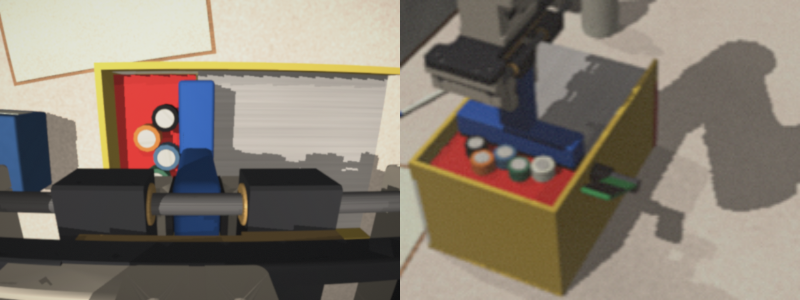

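All five caps sit on the flap. I'll back off, lift, and put the scraper back where it stood.

Call:
arm_command(travel=[[0, -0.03, 0], [0, -0.08, 0.01], [0, -0.1, 0.08], [0, -0.12, 0.18], [-0.03, -0.2, 0.2], [-0.07, -0.31, 0.2], [-0.11, -0.42, 0.2], [-0.15, -0.53, 0.2], [-0.19, -0.64, 0.2], [-0.23, -0.75, 0.2], [-0.27, -0.847, 0.2], [-0.27, -0.847, 0.12], [-0.27, -0.847, 0.02], [-0.27, -0.847, -0.08], [-0.27, -0.847, -0.16], [-0.27, -0.847, -0.21], [-0.27, -0.847, -0.235], [-0.27, -0.847, -0.248], [-0.27, -0.847, -0.25], [-0.27, -0.847, -0.25]], delta_rot=[[0, 0, 0], [0, 0, 0], [0, 0, 0], [0, 0, 0], [0, 0, -0.03], [0, 0, -0.06], [0, 0, -0.09], [0, 0, -0.12], [0, 0, -0.15], [0, 0, -0.174], [0, 0, -0.174], [0, 0, -0.174], [0, 0, -0.174], [0, 0, -0.174], [0, 0, -0.174], [0, 0, -0.174], [0, 0, -0.174], [0, 0, -0.174], [0, 0, -0.174], [0, 0, -0.174]])

```text
time_s: 13.48
tcp_pos: [0.4894, -0.3074, 0.0975]
eef_rot: [180.0, -0.1, -14.7]
contact_force: [-0.6, -0.6, -3.1]
gripper_width: 0.0255
gripper_force: 40.0
```

Call:
arm_command(travel=[[0, 0, -0.002], [0, 0, -0.004], [0, 0, -0.004], [0, 0, -0.004]], delta_rot=[[0, 0, 0], [0, 0, 0], [0, 0, 0], [0, 0, 0]])

```text
time_s: 13.98
tcp_pos: [0.4895, -0.3073, 0.0953]
eef_rot: [180.0, -0.1, -14.6]
contact_force: [0.3, 1.4, 5.7]
gripper_width: 0.0261
gripper_force: 40.0
```

Call:
arm_command(travel=[[0, 0, 0], [0, 0, 0], [0, 0, 0], [0, 0, 0], [0, 0, 0], [0, 0, 0.05], [0, 0, 0.12], [0, 0, 0.22], [0, 0, 0.32], [0, 0, 0.4], [0, 0, 0.4], [0, 0, 0.4]], delta_rot=[[0, 0, 0], [0, 0, 0], [0, 0, 0], [0, 0, 0], [0, 0, 0], [0, 0, 0], [0, 0, 0], [0, 0, 0], [0, 0, 0], [0, 0, 0], [0, 0, 0], [0, 0, 0]], grip=1)

```text
time_s: 15.48
tcp_pos: [0.4886, -0.3069, 0.2941]
eef_rot: [-180.0, 0.0, -14.7]
contact_force: [-0.6, -0.0, -0.5]
gripper_width: 0.0876
gripper_force: 0.0
```

```bash
python3 - <<'E'
from h import *
A=dict(np.load("A.npz")); print("green part at tip end/hinge", np.round(plane(A,[[309,250],[309,274]],.15),3).tolist())
q=grab("side"); t=grab("top"); s=r.get_state(); print(s["tcp_pos"])
c=np.array([.6245,.0665]); a=np.radians(1.0); R=np.array([[np.cos(a),-np.sin(a)],[np.sin(a),np.cos(a)]]); print("pad",c+R@[-.13,.10])
cv2.imwrite("pics/rel.png",cv2.resize(np.hstack([q["img"],t["img"]]),(800,300))[:,:,::-1])
E
```

```text
green part at tip end/hinge [[0.508, 0.15, 0.15], [0.481, 0.15, 0.15]]
[ 0.48832607 -0.30687554  0.29327969]
pad [0.49277456 0.16421596]
```

View pics/rel.png

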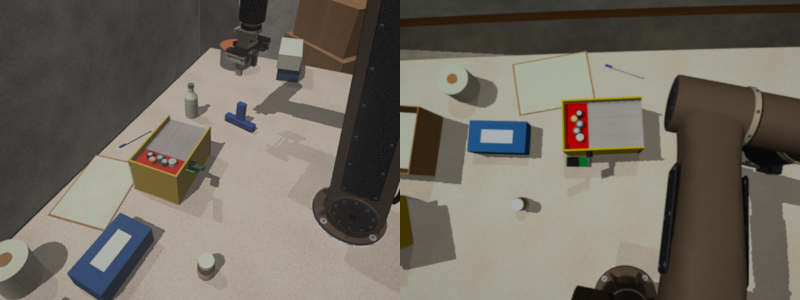

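The scraper stands on its own and all caps remain on the flap. Going to the lever with closed fingers.

Call:
arm_command(travel=[[0, 0.1, 0], [0, 0.2, 0], [0, 0.32, 0], [0, 0.44, 0], [0, 0.56, 0], [0, 0.68, 0], [0.005, 0.8, 0], [0.01, 0.9, 0], [0.01, 0.942, 0], [0.01, 0.942, -0.06], [0.01, 0.942, -0.12], [0.01, 0.942, -0.17], [0.01, 0.942, -0.17], [0.01, 0.942, -0.17]], delta_rot=[[0, 0, 0.03], [0, 0, 0.06], [0, 0, 0.09], [0, 0, 0.12], [0, 0, 0.15], [0, 0, 0.174], [0, 0, 0.174], [0, 0, 0.174], [0, 0, 0.174], [0, 0, 0.174], [0, 0, 0.174], [0, 0, 0.174], [0, 0, 0.174], [0, 0, 0.174]], grip=0)

```text
time_s: 17.32
tcp_pos: [0.4943, 0.1637, 0.2103]
eef_rot: [180.0, -0.0, 1.0]
contact_force: [0.1, 0.5, 0.1]
gripper_width: 0.0007
gripper_force: 0.0
```

Call:
arm_command(travel=[[0, 0, -0.02], [0, 0, -0.04], [0, 0, -0.06], [0, 0, -0.08], [0, 0, -0.1], [0, 0, -0.12], [0, 0, -0.13], [0, 0, -0.14], [0, 0, -0.14], [0, 0, -0.14]], delta_rot=[[0, 0, 0], [0, 0, 0], [0, 0, 0], [0, 0, 0], [0, 0, 0], [0, 0, 0], [0, 0, 0], [0, 0, 0], [0, 0, 0], [0, 0, 0]])

```text
time_s: 18.58
tcp_pos: [0.4951, 0.1652, 0.1407]
eef_rot: [-179.9, -0.2, 1.1]
contact_force: [-0.9, 2.9, 10.9]
gripper_width: 0.0003
gripper_force: 5.5
```

Call:
arm_command(travel=[[0, 0, -0.01], [0, 0, -0.02], [0, 0, -0.03], [0, 0, -0.04], [0, 0, -0.05], [0, 0, -0.05], [0, 0, -0.05]], delta_rot=[[0, 0, 0], [0, 0, 0], [0, 0, 0], [0, 0, 0], [0, 0, 0], [0, 0, 0], [0, 0, 0]])

```text
time_s: 19.45
tcp_pos: [0.4958, 0.165, 0.1164]
eef_rot: [-179.9, -0.3, 1.1]
contact_force: [-1.3, 1.8, 15.9]
gripper_width: 0.0006
gripper_force: 6.8
```

Call:
arm_command(travel=[[0, 0, -0.004], [0, 0, -0.008], [0, 0, -0.012], [0, 0, -0.016], [0, 0, -0.016], [0, 0, -0.016]], delta_rot=[[0, 0, 0], [0, 0, 0], [0, 0, 0], [0, 0, 0], [0, 0, 0], [0, 0, 0]])

```text
time_s: 20.2
tcp_pos: [0.4965, 0.1658, 0.1102]
eef_rot: [-179.8, -0.4, 1.1]
contact_force: [-6.0, 3.0, 30.0]
gripper_width: 0.0004
gripper_force: 12.4
```

```bash
python3 - <<'E'
from h import *
w=grab("wrist"); q=grab("side"); s=r.get_state(); print(s["tcp_pos"],s["contact_force"])
cv2.imwrite("pics/press.png",cv2.resize(np.hstack([w["img"],cv2.resize(q["img"][170:330,200:413],(640,480))]),(800,300))[:,:,::-1])
E
```

```text
[0.49653484 0.16582745 0.11016319] [-5.82360753  2.96888738 30.30163911]
```

View pics/press.png

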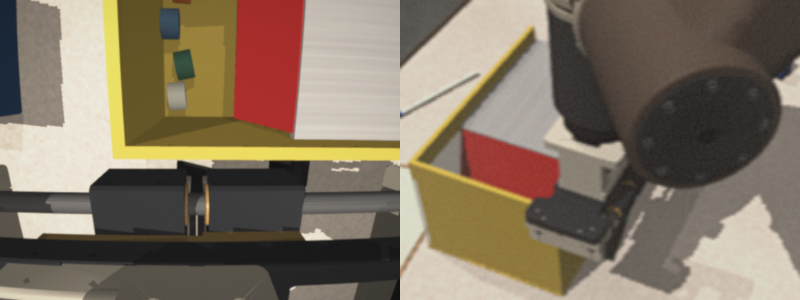

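The flap hangs open with caps lying in the bin, and the visible red face is clear. I'll check the flap angle from its free edge.

```bash
python3 - <<'E'
from h import *
w=grab("wrist"); s=r.get_state(); print(s["tcp_pos"],s["contact_force"])
m,c=mask(w,(0,150,60),(8,255,255),(340,0,490,230)); c=[k for k in c if cv2.contourArea(k)>500][0].reshape(-1,2)
L=np.array([[c[c[:,1]==v][:,0].min(),v] for v in (30,70,110,140)])
v=rays(w,L)
for a in (0.9,1.1,1.2,1.3):
    z=.125-.08*np.sin(a); print(a,"expect y",.117+.081*np.cos(a),"seen",np.round(plane(w,L,z)[:,1],4))
t=grab("top"); q=grab("side")
for n,d,b in(("top",t,(255,150,400,250)),("side",q,(200,170,340,330))):
    m,c=mask(d,(0,120,50),(8,255,255),b); print(n,[(cv2.contourArea(k),cv2.boundingRect(k)) for k in c[:3]])
dk=cv2.inRange(w["hsv"],np.array((0,0,0)),np.array((179,255,45)))[:140,180:400]; print("dark px",dk.sum()//255)
E
```

```text
[0.49652981 0.16583605 0.11015101] [-6.40082727  2.18513416 29.5043655 ]
0.9 expect y 0.16735040742992383 seen [0.1394 0.1394 0.139  0.1387]
1.1 expect y 0.15374128583547178 seen [0.1381 0.1381 0.1377 0.1374]
1.2 expect y 0.14635097811261058 seen [0.1376 0.1377 0.1372 0.1369]
1.3 expect y 0.13866740511859157 seen [0.1372 0.1373 0.1368 0.1365]
top [(340.5, (294, 166, 8, 71)), (9.5, (381, 239, 8, 6))]
side [(1114.0, (233, 239, 52, 37)), (0.0, (234, 259, 1, 1))]
dark px 0
```

```bash
python3 -c "
from plant import close_job; print(close_job())"
```

```text
the job is handed in; nothing more can be done
None
```

I swept all five caps onto the flap, stood the scraper back on the table, and handed the job in with the lever held at its stop: flap about 1.3 rad, about 30 N, 20 s on the clock. Four caps were seen in the bin; the black one was out of view but not on the open flap, and no verdict came back.

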